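# Start a logged stirring run by pressing three keys in order

## Task

Start the stirring run: with the fingertips, gently press the latching key of the magnetic stirrer fully down, then that of the data logger, and last that of the bench timer, so that each key stays down. Keep to this order, only touch the keys - do not lift, shove or tip the instruments - and leave the beaker, bottles and petri dish where they are.

Things in the scene. Friction and masses are not known exactly. Their poses are not given: they have to be found in the camera images.
- stirrer: magnetic stirrer, loose on the bench, 0.9 kg: flat white housing 170 x 110 mm, deck 45 mm high, on rubber feet, with a white round plate (90 mm across, top 51 mm high) at its back on which the beaker stands; origin at the centre of its underside, x from its key towards its plate, z up
- stirrer_key_top (a point): centre of the top of the stirrer's key: a grey square key, 28 x 28 mm, 62 mm in front of the housing's centre, 95 mm in front of the plate's centre. Top 60 mm above the bench when up, 52 mm when down. It stands 15 mm above the housing.
- stirrer_key (a joint): how far the stirrer's key is pressed: 0 up, 0.008 m fully down. It slides straight down 8 mm to a stop against a light friction of about 2.5 N, and latches: it stays where it is pressed to. Its cap sits on a soft rubber pad (about 3 N per mm, 7 mm deep), so it yields about 1 mm more as it moves, and rises that little again when let go.
- logger: data logger, loose on the bench, 0.7 kg: low white box 120 x 90 mm, 38 mm high, with a dark display on its top and a bar key in front of it; origin at the centre of its underside, x from its key towards its display, z up
- logger_key_top (a point): centre of the top of the logger's key: a grey bar key, 24 mm (x) by 48 mm (y), 34 mm in front of the box's centre. Top 53 mm above the bench when up, 45 mm when down. It stands 15 mm above the housing.
- logger_key (a joint): how far the logger's key is pressed: 0 up, 0.008 m fully down. It slides straight down 8 mm to a stop against a light friction of about 2.5 N, and latches: it stays where it is pressed to. Its cap sits on a soft rubber pad (about 3 N per mm, 7 mm deep), so it yields about 1 mm more as it moves, and rises that little again when let go.
- timer: bench timer, loose on the bench, 0.7 kg: white block 80 x 110 mm, 70 mm high, display in its front face; origin at the centre of its underside, x away from the display, z up
- timer_key_top (a point): centre of the top of the timer's key: a large round grey key, 40 mm across, in the middle of the block's top. Top 85 mm above the bench when up, 77 mm when down. It stands 15 mm above the housing.
- timer_key (a joint): how far the timer's key is pressed: 0 up, 0.008 m fully down. It slides straight down 8 mm to a stop against a light friction of about 2.5 N, and latches: it stays where it is pressed to. Its cap sits on a soft rubber pad (about 3 N per mm, 7 mm deep), so it yields about 1 mm more as it moves, and rises that little again when let go.
- beaker: empty glass beaker, 54 mm across, 68 mm tall, standing on the stirrer's plate (rim 119 mm above the bench); origin at the centre of its underside
- amber_bottle: amber reagent bottle, 41 mm across, 70 mm tall, standing between the left and the middle instrument; origin at the centre of its underside
- white_bottle: whitish reagent bottle, 43 mm across, 75 mm tall, standing between the middle and the right instrument; origin at the centre of its underside
- petri_dish: closed petri dish, 60 mm across, 15 mm high, lying at the left of the instruments; origin at the centre of its underside
Not all that is in view belongs to the job. Leave any green or pink look-alike of the timer alone.

How it is judged:
On the way, in this order (a step that is already met when the one before it is completed fails the run):
1. the stirrer's key is pressed down (value of joint stirrer_key above 0.006 m), for 0.1 s.
2. the logger's key is pressed down (value of joint logger_key above 0.006 m), for 0.1 s.
3. the timer's key is pressed down (value of joint timer_key above 0.006 m), for 0.1 s.
At the end, for the whole second after the job is handed in: All three keys are down (at least 6 of 8 mm); the instruments, beaker, bottles and petri dish are at rest, upright (within 0.15 rad) and within 20 mm of where they started (value of joint each of stirrer_key, logger_key, timer_key above 0.006 m and distance of each of stirrer, logger, timer, beaker, amber_bottle, white_bottle, petri_dish from where it was at the start of the episode below 0.02 m and angle between each of stirrer, logger, timer, beaker, amber_bottle, white_bottle, petri_dish's own z axis and vertical below 0.15 rad and linear speed of each of stirrer, logger, timer, beaker, amber_bottle, white_bottle, petri_dish below 0.02 m/s); the robot touches nothing.
It fails at once if the logger's key is pressed (more than 3 mm) before the stirrer's is down (value of joint logger_key above 0.003 m and value of joint stirrer_key below 0.0055 m).
It fails at once if the timer's key is pressed (more than 3 mm) before the stirrer's and the logger's are down (value of joint timer_key above 0.003 m and value of joint any of stirrer_key, logger_key below 0.0055 m).
It fails at once if an instrument is pressed harder than 35 N (contact force between any of the fingers, the arm and stirrer above 35 N or contact force between any of the fingers, the arm and logger above 35 N or contact force between any of the fingers, the arm and timer above 35 N).
It fails at once if an instrument is shifted (20 mm), lifted (10 mm) or tipped (0.2 rad) (distance of any of stirrer, logger, timer from where it was at the start of the episode above 0.02 m or height (world z) of any of stirrer, logger, timer above 0.01 m or angle between any of stirrer, logger, timer's own z axis and vertical above 0.2 rad).
It fails at once if the beaker, a bottle or the petri dish is moved more than 20 mm or tipped (0.3 rad) (distance of any of beaker, amber_bottle, white_bottle, petri_dish from where it was at the start of the episode above 0.02 m or angle between any of beaker, amber_bottle, white_bottle, petri_dish's own z axis and vertical above 0.3 rad).
It also fails if it takes over 56 s, if anything falls off the work surface, if the arm or the gripper's body presses on something with over 40 N, if the wrist force passes 120 N, or if a joint passes its speed limit or range.

## Robot

A 6-joint arm with a two-finger parallel gripper is mounted at the origin on a cart in front of the work surface, level with it; the furniture and walls round the work are solid. World frame = base frame: x ahead of the robot, y to its left, z up, the work surface at z = 0. Lengths are in m, angles in rad, forces in N, time in s.
With the tool pointing down it reaches from about 0.35 to 0.85 m from the base axis. Payload 8.1 kg.
Tool frame: the origin (TCP) lies at the very end of the fingers, on their centre line; the grasp point (between the pads) lies 19 mm behind it; z points along the fingers, x is the direction in which the jaws open and shut, and the axes are right-handed (so a half turn about z gives the same grasp; the last joint's range is limited). The gripper opens to 93 mm and grips with 3 to 60 N. Pads are 15 mm wide; open, the fingers measure 128 mm over their backs; the gripper's body (75 mm by 188 mm) begins 65 mm behind the grasp point.
Start: joints at [-1.188, 0.13, 1.488, -0, 1.523, -0.085], TCP at [0.271, -0.536, 0.219] pointing down, gripper open.
Joint ranges: [-2.96, 2.96], [-0.89, 2.26], [0.02, 2.5], [-1.34, 4.48], [0, 2.73], [-2.66, 2.66]. Speed limits (rad/s): [2.39, 2.39, 2.79, 3.14, 3.14, 3.14].

## Interface

Orientations are given as a rotation vector (axis times angle).
In Python, from plant import robot gives the robot as it stands. The module is installed in compiled form; this text tells all that it offers.
- The arm moves only by the tool jog_arm, never from a script. Its argument "commands" is one flat list of numbers, 5 for each row, row after row: the gripper's target within -1 to 1 (shut at 1, half-way at 0, fully open at -1), then the shift along the tool's x, y, z in m, then the turn about the tool's z in degrees. A call has 1 to 20 rows; each row shifts and turns the commanded pose from where the row before left it, along the tool's axes as they then stand; what a row does not reach is not made up. A row lasts 1/12 s, in which the tool goes at most 41.7 mm and 7.16 degrees, less where a joint would pass 70% of its speed; a pose out of reach is approached as far as the arm can. A call is refused whole if a number of a shift passes 0.0417 or a number of a turn 7.16, either way. A call with a gripper value outside its range is refused whole. The fingers move at their own pace and stop on an object; "grip_force" is the grip in N (left out, the last holds). Time passes only in rows, so rows that do not move let the fingers close. It gives the time, the measured TCP pose, the force and the opening at its end, in the units of the state.
- robot.read_state(): the state, without advancing time (a new reading comes with each control period).
- robot.read_camera(name): name is "scene" or "side" or "wrist"; returns a dict with "img" (384x512x3 uint8, blue, green, red), "vfov" (degrees; the focal length in pixels is half the picture's height over the tangent of half this angle, whatever the lens; pixels are square), "cx", "cy" (the principal point, pixels), "extrinsics" (4x4, takes a point from world to camera coordinates). Camera axes: x right, y down, z forward; pixel columns grow to the right and rows downward; lengths in m; the calibration is good to about 2 mm. The wrist camera is an equidistant fisheye: a pixel r from the principal point sees the ray r / f radians off the axis. A picture is of the moment at which its call begins. There is no depth.
- robot.close_job(): hands the job in, once; it reports no verdict.
Trained networks look in a picture, given as the dict that the camera call returned (one of the last four; its "shot" number tells which), for a name from the list of things; names that differ only in an ending like _2 or _b are one class to them, and where a whole thing is asked for, a point or a joint stands for the part that bears it (a point fixed in the world has none). Each returns a list of dicts, best first, with "score" (0 to 1); they miss things now and then, are a little off and sometimes report something else, mostly with a low value. They report only what shows in the picture. A call takes as long as a camera call. They do not tell look-alikes from the thing itself.
- robot.recognise(thing, picture): "box" ([centre column, centre row, width, height] as shares, 0 to 1, of the picture: columns of its width, rows of its height, round what is visible of it).
- robot.pinpoint(thing, picture): "position" ([row, column] as shares, 0 to 1, of the picture: columns of its width, rows of its height: a listed point, or the origin of a listed thing).
The state is a dict: "t": time; "q": joint angles; "dq": joint speeds; "joint_torque": joint torques, N m; "tool_pos": TCP position; "orientation": TCP orientation; "force": force on the tool from outside, world axes, zero at the start; "wrist_torque": the same for the moment, N m; "opening": finger opening in m.
Only numpy, scipy, OpenCV 4.12 (cv2) and the standard library are available. Lean on these libraries where they do the work, as an engineer would, in place of code of your own. Each camera call takes 0.05 s, during which the arm holds its last target.

## Working session

There is one attempt and no reset: what is moved stays moved. The work goes in short steps, Python scripts to look and compute and a tool call to move; the robot and the scene stay as the last step left them, time stands still between calls to the robot, and variables do not carry over. Pictures are saved under pics/ and viewed, and the job is handed in when it is done.

Besides the shell and the picture viewer there is one more tool, called after "Request:" in YAML: its name, and indented under it one key for each argument. jog_arm: Moves the arm, as the interface text tells. Its arguments: {"type":"object","properties":{"commands":{"type":"array"},"grip_force":{"type":"number"}},"required":["commands"]}

```bash
mkdir -p pics; cat > h.py <<'E'
import numpy as np, cv2
from plant import robot
def ray(p,u,v):
    f=p["img"].shape[0]/2/np.tan(np.radians(p["vfov"])/2)
    E=np.array(p["extrinsics"]);R=E[:3,:3];t=E[:3,3]
    d=np.array([(u-p["cx"])/f,(v-p["cy"])/f,1.])
    if p.get("fish"):
        a=np.array([u-p["cx"],v-p["cy"]]);r=np.hypot(*a);th=r/f
        d=np.array([*(np.sin(th)*a/max(r,1e-9)),np.cos(th)])
    return -R.T@t,R.T@d
def onz(p,u,v,z):
    o,d=ray(p,u,v);s=(z-o[2])/d[2];return o+s*d
E
python3 - <<'E'
from h import *
s=robot.read_state();print(s)
for n in("scene","side","wrist"):
    p=robot.read_camera(n);cv2.imwrite(f"pics/{n}0.png",p["img"])
    if n=="wrist":p["fish"]=1
    print(n,p["vfov"],p["cx"],p["cy"],np.round(p["extrinsics"],3).tolist())
    H,W=p["img"].shape[:2]
    for k,z in(("stirrer_key_top",.06),("logger_key_top",.053),("timer_key_top",.085),("stirrer",0),("logger",0),("timer",0),("beaker",.051),("amber_bottle",0),("white_bottle",0),("petri_dish",0)):
        for d in robot.pinpoint(k,p)[:3]:
            r,c=d["position"];print(k,round(d["score"],2),round(c*W),round(r*H),np.round(onz(p,c*W,r*H,z),3))
E
```

```text
{'t': 0.0, 'q': array([-1.18842341e+00,  1.31154354e-01,  1.48927150e+00, -1.82483701e-05,
        1.52295329e+00, -8.54105805e-02]), 'dq': array([-0.00148439, -0.00172134, -0.00033839, -0.00011919,  0.00022151,
       -0.00288705]), 'joint_torque': array([-3.50173323e-03, -5.59843755e+01, -4.91765034e+01,  7.63827679e-02,
        3.52920243e-02, -1.36303606e-04]), 'tool_pos': array([ 0.27034707, -0.53502451,  0.21759576]), 'orientation': array([-2.67491567e+00,  1.64555246e+00,  2.27227666e-03]), 'force': array([ 0.40660243,  0.11318252, -0.27448175]), 'wrist_torque': array([0.04874983, 0.01886724, 0.03220733]), 'opening': 0.09286729280110154}
scene 47.245341208604806 266.11809287609645 189.4986736139196 [[-0.786, -0.617, 0.02, 0.467], [-0.415, 0.504, -0.757, 0.256], [0.457, -0.604, -0.653, 1.279], [0.0, 0.0, 0.0, 1.0]]
stirrer_key_top 0.46 336 157 [ 0.473 -0.263  0.06 ]
logger_key_top 0.65 273 191 [0.542 0.029 0.053]
timer_key_top 0.73 267 248 [0.386 0.262 0.085]
timer_key_top 0.67 302 208 [0.402 0.065 0.085]
timer_key_top 0.61 220 228 [0.54  0.291 0.085]
stirrer 0.89 322 167 [ 0.5
[... 872 characters left out ...]
85]
timer_key_top 0.58 289 193 [0.402 0.083 0.085]
stirrer 0.66 306 177 [ 0.508 -0.228  0.   ]
logger 0.74 249 196 [0.586 0.012 0.   ]
timer 0.81 170 218 [0.694 0.251 0.   ]
timer 0.79 203 241 [0.532 0.291 0.   ]
timer 0.67 259 255 [0.379 0.266 0.   ]
beaker 0.78 295 160 [ 0.561 -0.238  0.051]
beaker 0.49 201 239 [0.485 0.348 0.051]
beaker 0.35 327 157 [ 0.48  -0.334  0.051]
amber_bottle 0.51 232 213 [0.562 0.129 0.   ]
white_bottle 0.54 263 184 [ 0.604 -0.097  0.   ]
petri_dish 0.93 175 266 [0.515 0.408 0.   ]
wrist 65.70646984690485 260.45139248925165 198.50027345970932 [[0.452, -0.892, -0.001, -0.599], [-0.852, -0.432, 0.296, -0.035], [-0.265, -0.133, -0.955, 0.394], [0.0, 0.0, 0.0, 1.0]]
```

View pics/scene0.png

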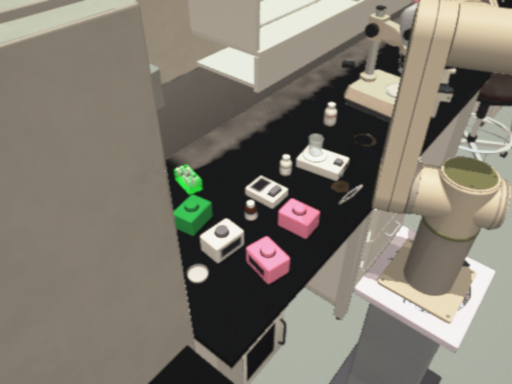

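View pics/side0.png

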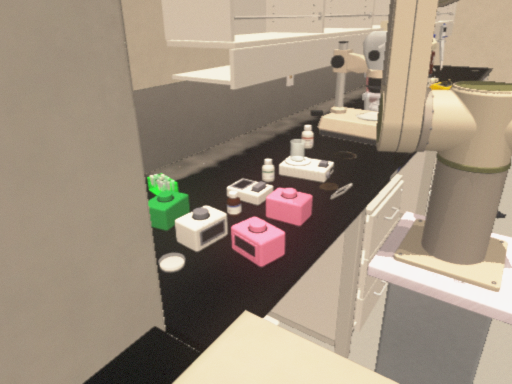

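View pics/wrist0.png

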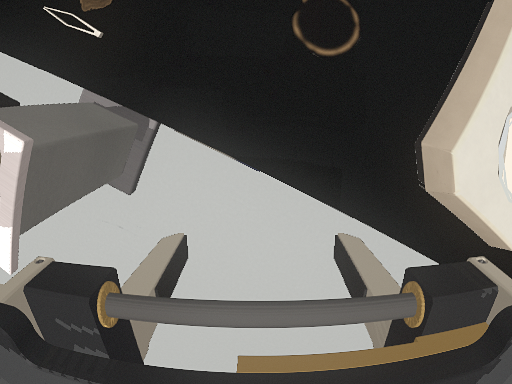

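The scene and side views show the stirrer at about (320,163), the logger at (267,191) and the white timer at (222,238). Two pink look-alikes stand in front and a green one behind. I'll zoom in to place the keys precisely.

```bash
python3 - <<'E'
from h import *
a=cv2.imread("pics/scene0.png");b=cv2.imread("pics/side0.png")
cv2.imwrite("pics/zs.png",cv2.resize(a[125:285,180:380],None,fx=4,fy=3.75*4/3.75,interpolation=cv2.INTER_CUBIC)[:600])
cv2.imwrite("pics/zd.png",cv2.resize(b[135:275,150:350],None,fx=4,fy=4,interpolation=cv2.INTER_CUBIC))
E
```

```text
(no output)
```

View pics/zs.png

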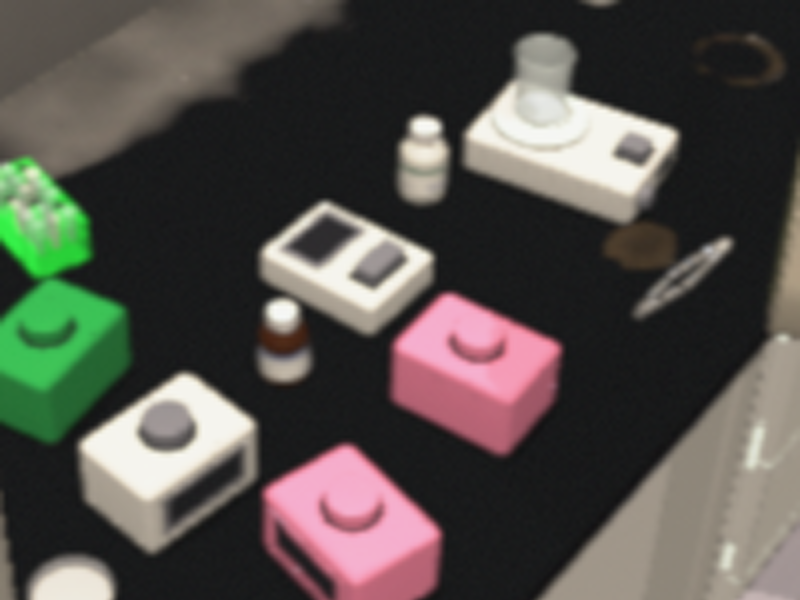

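View pics/zd.png

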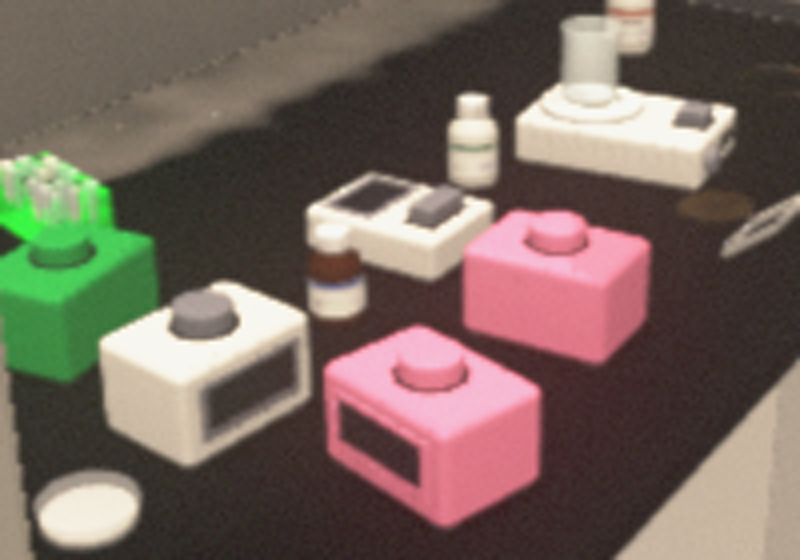

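```bash
python3 - <<'E'
from h import *
A=robot.read_camera("scene");B=robot.read_camera("side")
for n,z,a,b in(("st",.06,(338.5,159.5),(323.5,161.5)),("lg",.053,(275,188.5),(259.5,184)),("tm",.085,(221.8,229),(200.8,211)),
  ("stcorner far-right(front,left-of view)",.045,(349,161),(334,162)),
  ("st near corner",.045,(337,177),(325,176)),("st left back",.045,(297,158),(280,164)),
  ("lg left",.038,(246,187),(227.5,188)),("lg right",.038,(288,191),(273,187)),("lg near",.038,(272,203),(257,200)),("lg far",.038,(262,176.5),(243,179)),
  ("tm left",.07,(201,237),(176,221)),("tm right",.07,(243.5,231),(226,214)),("tm near",.07,(218,246),(201,230)),("tm far",.07,(227,219),(208,206)),("dish",.015,(198,271),(172,260))):
    o1,d1=ray(A,*a);o2,d2=ray(B,*b)
    s=np.linalg.lstsq(np.c_[d1,-d2],o2-o1,rcond=None)[0]
    m=(o1+d1*s[0]+o2+d2*s[1])/2
    print(n,np.round(onz(A,*a,z),3),np.round(onz(B,*b,z),3),"tri",np.round(m,3))
E
```

```text
st [ 0.46  -0.257  0.06 ] [ 0.459 -0.257  0.06 ] tri [ 0.46  -0.258  0.059]
lg [0.546 0.014 0.053] [0.545 0.012 0.053] tri [0.544 0.015 0.054]
tm [0.534 0.29  0.085] [0.533 0.29  0.085] tri [0.535 0.289 0.084]
stcorner far-right(front,left-of view) [ 0.434 -0.293  0.045] [ 0.442 -0.31   0.045] tri [ 0.427 -0.276  0.058]
st near corner [ 0.42  -0.183  0.045] [ 0.413 -0.173  0.045] tri [ 0.424 -0.194  0.035]
st left back [ 0.593 -0.185  0.045] [ 0.593 -0.189  0.045] tri [ 0.59  -0.182  0.048]
lg left [0.638 0.057 0.038] [0.631 0.063 0.038] tri [0.644 0.048 0.029]
lg right [ 0.514 -0.018  0.038] [ 0.517 -0.02   0.038] tri [ 0.513 -0.016  0.04 ]
lg near [0.519 0.064 0.038] [0.507 0.083 0.038] tri [0.534 0.044 0.015]
lg far [ 0.631 -0.023  0.038] [ 0.632 -0.021  0.038] tri [ 0.633 -0.024  0.037]
tm left [0.57  0.342 0.07 ] [0.569 0.342 0.07 ] tri [0.57  0.341 0.07 ]
tm right [0.489 0.244 0.07 ] [0.49  0.247 0.07 ] tri [0.491 0.244 0.068]
tm near [0.507 0.336 0.07 ] [0.489 0.341 0.07 ] tri [0.514 0.322 0.053]
tm far [0.561 0.238 0.07 ] [0.557 0.237 0.07 ] tri [0.561 0.235 0.068]
dish [0.522 0.408 0.015] [0.52  0.411 0.015] tri [0.525 0.406 0.011]
```

Both cameras agree on the key positions to about 2 mm:
- **Stirrer:** (0.460, -0.257)
- **Logger:** (0.545, 0.013)
- **Timer:** (0.533, 0.290)

First I'll go above the stirrer key with the fingers closing.

Request:
jog_arm:
  commands: [1,-0.0135,-0.0246,0,0,1,-0.0135,-0.0246,0,0,1,-0.0135,-0.0246,0,0,1,-0.0135,-0.0246,0,0,1,-0.0135,-0.0246,0,0,1,-0.0135,-0.0246,0,0,1,-0.0135,-0.0246,0,0,1,-0.0135,-0.0246,0,0,1,-0.0135,-0.0246,0,0,1,-0.0135,-0.0246,0,0,1,-0.0135,-0.0246,0,0,1,-0.0135,-0.0246,0,0,1,0,0,0.02,0,1,0,0,0.02,0,1,0,0,0.02,0,1,0,0,0.02,0,1,0,0,0,0,1,0,0,0,0]
  grip_force: 10

```text
t: 3.25
tool_pos: [0.4602, -0.2572, 0.1378]
orientation: [-2.676, 1.646, 0.004]
force: [-0.4, -0.6, 0.6]
opening: 0.0004
```

```bash
cat > look.py <<'E'
from h import *
import sys
from scipy.spatial.transform import Rotation as Ro
tag=sys.argv[1];tgt=np.array([float(x) for x in sys.argv[2:5]])
s=robot.read_state();R=Ro.from_rotvec(s["orientation"]).as_matrix()
print("t",s["t"],"pos",np.round(s["tool_pos"],4),"F",np.round(s["force"],2),"op",round(s["opening"],4))
print("axes",np.round(R,3).tolist());print("tool delta",np.round(R.T@(tgt-s["tool_pos"]),4))
for n in sys.argv[5:]:
    p=robot.read_camera(n);cv2.imwrite(f"pics/{n}_{tag}.png",p["img"])
    if n=="wrist":
        p["fish"]=1;E=np.array(p["extrinsics"])
        f=p["img"].shape[0]/2/np.tan(np.radians(p["vfov"])/2)
        c=E[:3,:3]@tgt+E[:3,3];th=np.arctan2(np.hypot(c[0],c[1]),c[2]);k=f*th/np.hypot(c[0],c[1])
        u=(p["cx"]+k*c[0],p["cy"]+k*c[1]);print("target px",np.round(u))
        im=p["img"].copy();cv2.circle(im,(int(u[0]),int(u[1])),3,(0,0,255),-1);cv2.imwrite(f"pics/{n}_{tag}.png",im)
E
python3 look.py s1 0.460 -0.257 0.06 wrist
```

```text
t 3.25 pos [ 0.4602 -0.2572  0.1378] F [-0.37 -0.61  0.55] op 0.0004
axes [[0.451, -0.893, -0.002], [-0.893, -0.451, 0.002], [-0.002, 0.001, -1.0]]
tool delta [-0.0001 -0.0001  0.0778]
target px [261. 207.]
```

View pics/wrist_s1.png

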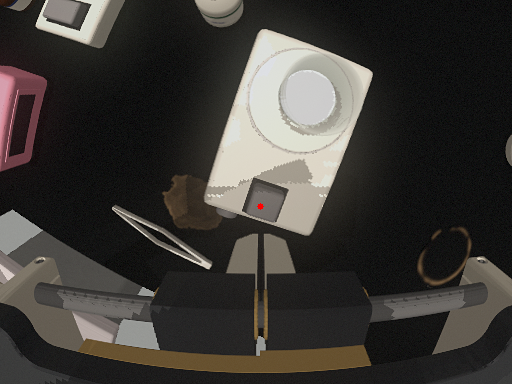

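The wrist view shows the key's centre at about (265,201). The projected target is at (261,207), a few mm off, so I'll compute the correction from a zoomed crop.

```bash
python3 - <<'E'
from h import *
p=robot.read_camera("wrist");p["fish"]=1
cv2.imwrite("pics/zk.png",cv2.resize(p["img"][160:245,215:315],None,fx=7,fy=7,interpolation=cv2.INTER_CUBIC))
for u in((265,201),(266,200),(264,202)):print(onz(p,*u,.06).round(4))
print(onz(p,308,98,.119).round(3), onz(p,302,101,.051).round(3))
for d in robot.pinpoint("stirrer_key_top",p):
  r,c=d["position"];print(d["score"],c*512,r*384,onz(p,c*512,r*384,.06).round(4))
E
```

```text
[ 0.4671 -0.2588  0.06  ]
[ 0.4684 -0.2591  0.06  ]
[ 0.4659 -0.2584  0.06  ]
[ 0.556 -0.243  0.119] [ 0.558 -0.248  0.051]
```

View pics/zk.png

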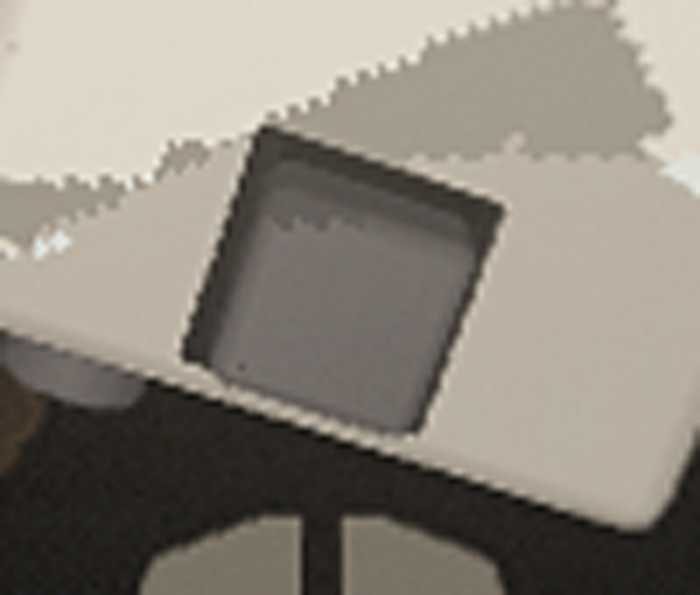

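Request:
jog_arm:
  commands: [1,0.0027,-0.003,0.02,0,1,0,0,0.02,0,1,0,0,0.02,0,1,0,0,0.01,0,1,0,0,0.002,0,1,0,0,0.002,0,1,0,0,0.002,0,1,0,0,0.002,0,1,0,0,0.002,0,1,0,0,0.002,0,1,0,0,0.002,0,1,0,0,0.002,0,1,0,0,0,0,1,0,0,0,0]

```text
t: 4.57
tool_pos: [0.4651, -0.259, 0.0527]
orientation: [2.676, -1.646, 0.001]
force: [1.0, -1.3, 2.3]
opening: 0.0005
```

Request:
jog_arm:
  commands: [1,0,0,0.001,0,1,0,0,0.001,0,1,0,0,0.001,0,1,0,0,0,0,1,0,0,0,0]

```text
t: 4.98
tool_pos: [0.4651, -0.259, 0.05]
orientation: [2.676, -1.646, 0.001]
force: [0.1, -0.2, 7.2]
opening: 0.0005
```

Request:
jog_arm:
  commands: [1,0,0,0.001,0,1,0,0,0,0]

```text
t: 5.15
tool_pos: [0.4652, -0.259, 0.0492]
orientation: [2.676, -1.646, 0.001]
force: [-1.5, 1.0, 8.1]
opening: 0.0006
```

```bash
python3 look.py s2 0.545 0.013 0.053 scene side; python3 - <<'E'
import cv2,numpy as np
a=cv2.imread("pics/scene_s2.png")[120:190,250:380];b=cv2.imread("pics/side_s2.png")[120:190,250:380]
cv2.imwrite("pics/zz.png",cv2.resize(np.vstack([a,b]),None,fx=4,fy=4,interpolation=cv2.INTER_CUBIC))
E
```

```text
t 5.15 pos [ 0.4652 -0.259   0.0492] F [-1.53  1.03  8.14] op 0.0006
axes [[0.451, -0.893, 0.0], [-0.893, -0.451, -0.0], [0.0, -0.0, -1.0]]
tool delta [-0.2068 -0.1939 -0.0038]
```

View pics/zz.png

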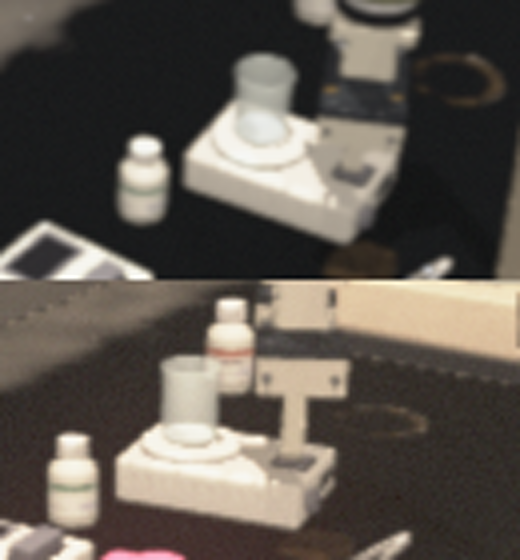

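Force rises against the stop at the expected depth, so the stirrer key is down. Next I'll lift and go above the logger.

Request:
jog_arm:
  commands: [1,0,0,-0.005,0,1,0,0,-0.015,0,1,0,0,-0.03,0,1,0,0,-0.035,0,1,-0.013,-0.0122,0,0,1,-0.026,-0.0243,0,0,1,-0.026,-0.0243,0,0,1,-0.026,-0.0243,0,0,1,-0.026,-0.0243,0,0,1,-0.026,-0.0243,0,0,1,-0.026,-0.0243,0,0,1,-0.026,-0.0243,0,0,1,-0.0118,-0.0118,0,0,1,0,0,0,0,1,0,0,0,0]

```text
t: 6.5
tool_pos: [0.5442, 0.014, 0.1329]
orientation: [2.677, -1.642, -0.003]
force: [-0.9, -0.5, 0.2]
opening: 0.0006
```

```bash
python3 look.py l1 0.545 0.013 0.053 wrist scene side; python3 - <<'E'
import cv2,numpy as np
a=cv2.imread("pics/scene_l1.png")[120:190,300:380];b=cv2.imread("pics/side_l1.png")[120:190,280:360]
cv2.imwrite("pics/zz2.png",cv2.resize(np.hstack([a,b]),None,fx=5,fy=5,interpolation=cv2.INTER_CUBIC))
E
```

```text
t 6.5 pos [0.5442 0.014  0.1329] F [-0.91 -0.49  0.17] op 0.0006
axes [[0.453, -0.891, -0.002], [-0.891, -0.453, -0.0], [-0.001, 0.002, -1.0]]
tool delta [ 0.0013 -0.0004  0.0799]
target px [262. 206.]
```

View pics/wrist_l1.png

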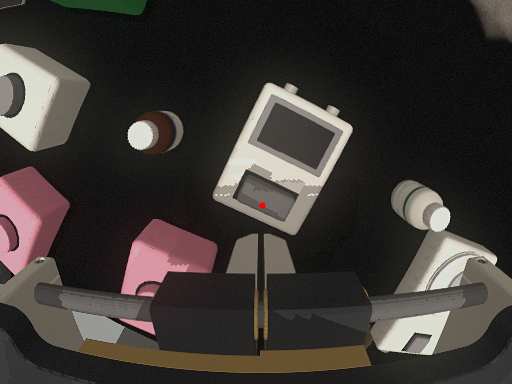

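View pics/zz2.png

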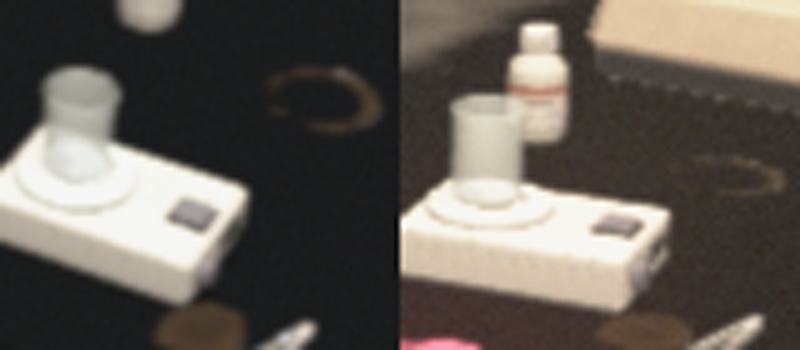

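The stirrer key is low in both views. The logger key centre shows at (267,197) in the wrist view, about 4 mm ahead of the target, so I'll correct for that and press.

Request:
jog_arm:
  commands: [1,0.004,-0.003,0.02,0,1,0,0,0.02,0,1,0,0,0.02,0,1,0,0,0.01,0,1,0,0,0.002,0,1,0,0,0.002,0,1,0,0,0.002,0,1,0,0,0.002,0,1,0,0,0.002,0,1,0,0,0.002,0,1,0,0,0.002,0,1,0,0,0.002,0,1,0,0,0.001,0,1,0,0,0.001,0,1,0,0,0,0,1,0,0,0,0]

```text
t: 7.98
tool_pos: [0.5495, 0.011, 0.0457]
orientation: [-2.676, 1.646, -0.0]
force: [0.3, -0.4, 2.1]
opening: 0.0005
```

Request:
jog_arm:
  commands: [1,0,0,0.001,0,1,0,0,0.001,0,1,0,0,0.001,0,1,0,0,0,0,1,0,0,0,0]

```text
t: 8.4
tool_pos: [0.5496, 0.011, 0.043]
orientation: [-2.676, 1.646, -0.0]
force: [-1.0, -0.1, 6.3]
opening: 0.0004
```

Request:
jog_arm:
  commands: [1,0,0,0.001,0,1,0,0,0,0,1,0,0,0,0]

```text
t: 8.65
tool_pos: [0.5496, 0.011, 0.0423]
orientation: [-2.676, 1.646, -0.001]
force: [-2.2, 0.1, 9.1]
opening: 0.0005
```

Logger key is down by the same signature. I'll lift and move partway to the timer, and check for clearance from the cabinet on the left.

Request:
jog_arm:
  commands: [1,0,0,-0.005,0,1,0,0,-0.015,0,1,0,0,-0.03,0,1,0,0,-0.035,0,1,-0.016,-0.007,-0.033,0,1,-0.0317,-0.0143,0,0,1,-0.0317,-0.0143,0,0,1,-0.0317,-0.0143,0,0,1,-0.0317,-0.0143,0,0,1,-0.0317,-0.0143,0,0,1,0,0,0,0,1,0,0,0,0]

```text
t: 9.65
tool_pos: [0.5396, 0.2037, 0.1587]
orientation: [2.677, -1.641, -0.002]
force: [0.6, -0.1, -0.3]
opening: 0.0008
```

```bash
python3 look.py t0 0.537 0.289 0.085 wrist scene
```

```text
t 9.65 pos [0.5396 0.2037 0.1587] F [ 0.55 -0.14 -0.28] op 0.0008
axes [[0.454, -0.891, -0.002], [-0.891, -0.454, -0.001], [-0.0, 0.002, -1.0]]
tool delta [-0.0771 -0.0366  0.0737]
target px [170. 167.]
```

View pics/wrist_t0.png

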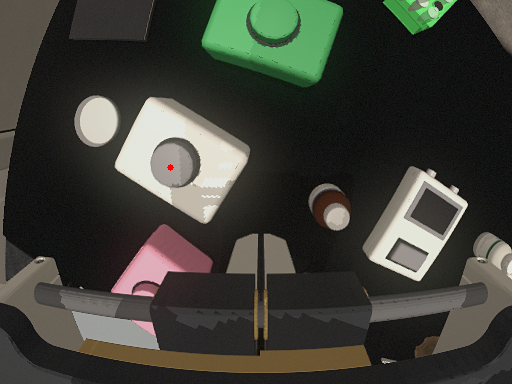

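View pics/scene_t0.png

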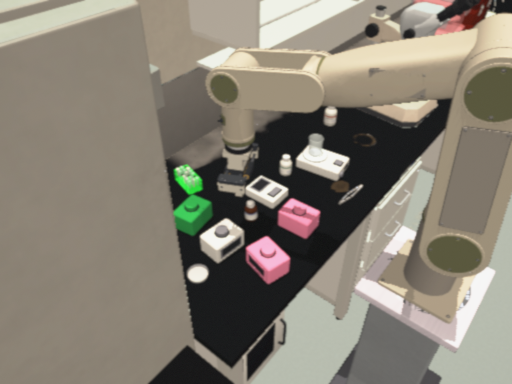

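```bash
python3 - <<'E'
from h import *
p=robot.read_camera("wrist");p["fish"]=1
cv2.imwrite("pics/zt.png",cv2.resize(p["img"][90:230,100:260],None,fx=4.2,fy=4.2,interpolation=cv2.INTER_CUBIC))
for u in((8,220),(25,110),(55,20)):print(onz(p,*u,0).round(3))
for u in((175,162),(174,160)):print(onz(p,*u,.085).round(4))
for d in robot.pinpoint("timer_key_top",p):
  r,c=d["position"];print(d["score"],c*512,r*384,onz(p,c*512,r*384,.085).round(4))
E
```

```text
[ 0.31   0.536 -0.   ]
[0.492 0.538 0.   ]
[0.62 0.54 0.  ]
[0.5441 0.285  0.085 ]
[0.5453 0.2865 0.085 ]
0.79 171.7248 166.3872 [0.5393 0.2862 0.085 ]
0.73 272.896 15.2832 [0.6894 0.2665 0.085 ]
0.57 142.592 306.3168 [0.3818 0.2642 0.085 ]
0.28 479.0784 240.61440000000002 [ 0.6143 -0.0336  0.085 ]
```

View pics/zt.png

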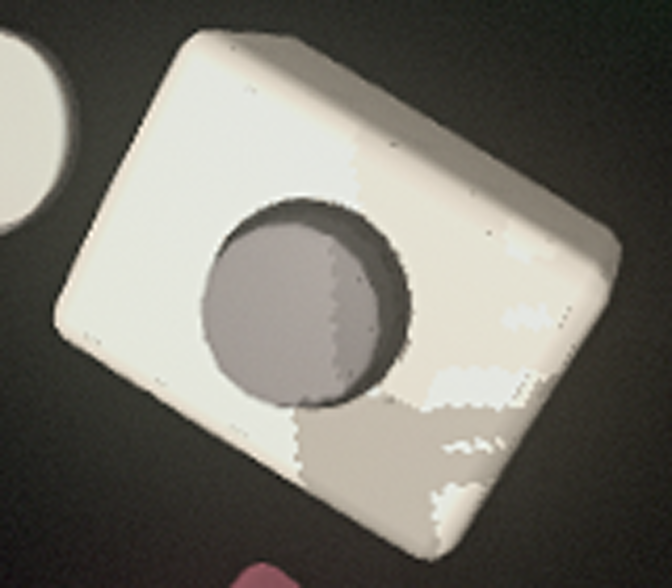

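The bench's left edge, and the wall there, is at y≈0.54, so there is room. The key top's centre at (169.5,165) gives (0.538, 0.289). Now I'll press the timer.

Request:
jog_arm:
  commands: [1,-0.0192,-0.0094,0,0,1,-0.0192,-0.0094,0,0,1,-0.0192,-0.0094,0,0,1,-0.0192,-0.0093,0,0,1,0,0,0.02,0,1,0,0,0.02,0,1,0,0,0.015,0,1,0,0,0.008,0,1,0,0,0.002,0,1,0,0,0.002,0,1,0,0,0.002,0,1,0,0,0.002,0,1,0,0,0.002,0,1,0,0,0.002,0,1,0,0,0.002,0,1,0,0,0.002,0,1,0,0,0.001,0,1,0,0,0.001,0,1,0,0,0,0,1,0,0,0,0]

```text
t: 11.52
tool_pos: [0.5398, 0.2877, 0.0788]
orientation: [-2.676, 1.646, -0.0]
force: [0.9, 0.4, 2.0]
opening: 0.0
```

Request:
jog_arm:
  commands: [1,0,0,0.001,0,1,0,0,0.001,0,1,0,0,0.001,0,1,0,0,0.001,0,1,0,0,0,0,1,0,0,0,0]

```text
t: 12.02
tool_pos: [0.5398, 0.2877, 0.0752]
orientation: [-2.675, 1.646, -0.0]
force: [0.6, -1.1, 5.8]
opening: 0.0003
```

Request:
jog_arm:
  commands: [1,0,0,0.001,0,1,0,0,0,0,1,0,0,0,0]

```text
t: 12.27
tool_pos: [0.5399, 0.2878, 0.0745]
orientation: [-2.675, 1.646, -0.001]
force: [-1.1, -0.7, 8.5]
opening: 0.0004
```

Timer key is against its stop. I'll lift straight up, back off a little and check all three.

Request:
jog_arm:
  commands: [1,0,0,-0.005,0,1,0,0,-0.015,0,1,0,0,-0.03,0,1,0,0,-0.035,0,1,0,0,-0.02,0,1,0.03,0.013,0,0,1,0.03,0.013,0,0,1,0.03,0.013,0,0,1,0.03,0.013,0,0,1,0,0,0,0,1,0,0,0,0,1,0,0,0,0]

```text
t: 13.27
tool_pos: [0.5469, 0.1572, 0.1782]
orientation: [2.675, -1.647, -0.002]
force: [-0.5, 0.3, -1.9]
opening: 0.0007
```

```bash
python3 look.py e 0.538 0.289 0.077 wrist scene side; python3 - <<'E'
import cv2,numpy as np
a=cv2.imread("pics/scene_e.png");b=cv2.imread("pics/side_e.png")
cv2.imwrite("pics/ze1.png",cv2.resize(a[125:285,180:380],None,fx=4,fy=4,interpolation=cv2.INTER_CUBIC)[:600])
cv2.imwrite("pics/ze2.png",cv2.resize(b[135:275,150:350],None,fx=4,fy=4,interpolation=cv2.INTER_CUBIC))
E
```

```text
t 13.2667 pos [0.5469 0.1572 0.1782] F [-0.53  0.25 -1.87] op 0.0007
axes [[0.45, -0.893, -0.001], [-0.893, -0.45, 0.0], [-0.001, 0.001, -1.0]]
tool delta [-0.1216 -0.0515  0.1012]
target px [135. 148.]
```

View pics/ze1.png

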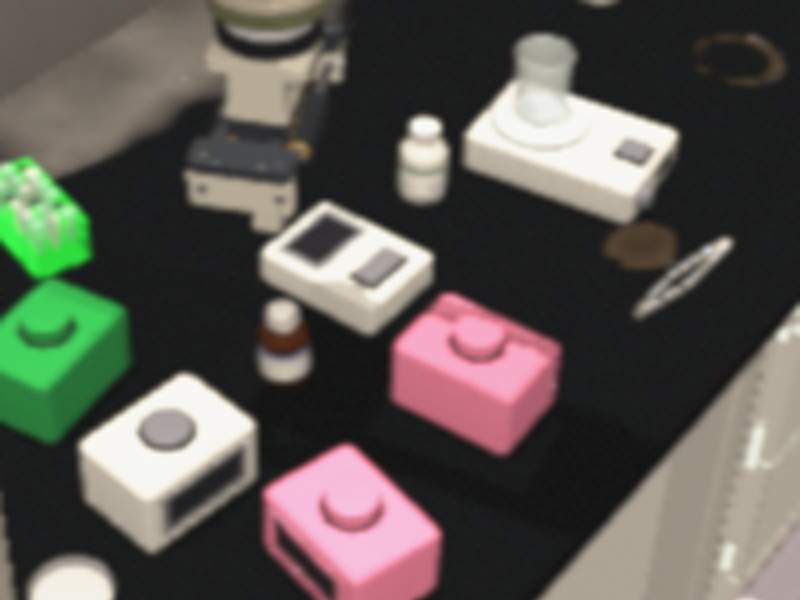

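View pics/ze2.png

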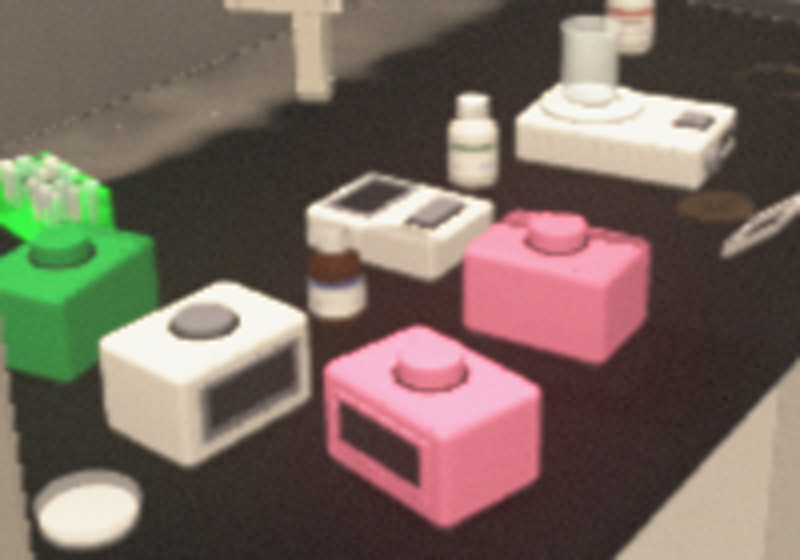

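View pics/wrist_e.png

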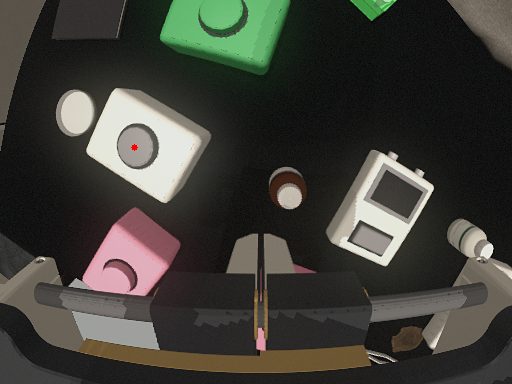

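All three keys are visibly low, and nothing sits at a different pixel from the start pictures. The arm is clear, so I'm handing in.

```bash
python3 -c "
from plant import robot
print(robot.close_job())"
```

```text
the job is handed in; nothing more can be done
None
```

I pressed the stirrer, logger and timer keys down in that order with the closed fingertips, then handed the job in at about 13.5 s of the 56 s limit. `close_job` gave no verdict, so the result rests on my own checks.

- **Each press:** I pressed until the force rose to 8–9 N, well under the 35 N limit. The fingertips ended 2.5–3 mm below the nominal key-down height, which fits a key at its stop plus the pad compressing.
- **Last pictures:** All three keys are visibly low. The instruments, beaker, bottles and petri dish look unmoved from the start pictures, and the gripper was about 0.18 m above the bench, clear of everything.
- **Disagreements:** My first wrist-camera readings put the stirrer key about 6 mm, and the logger key a few mm, further from the robot than the other two cameras did. I pressed both about 5 mm beyond the first estimate. At the timer I saw that I had counted the key's visible side as part of its top, so those two presses were probably a few mm off centre. The pinpoint network missed the stirrer key in the wrist view, so I read it by eye.
- **Not measured directly:** Key travel was inferred from force, fingertip height and pictures. The last force reading, clear of everything, was -1.9 N vertical, which I took as sensor noise or arm motion.

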